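# Mark and load the third gap of the counter rack

## Robot

A 6-joint arm with a two-finger parallel gripper is mounted at the origin on a cart in front of the work surface, level with it; the furniture and walls round the work are solid. World frame = base frame: x ahead of the robot, y to its left, z up, the work surface at z = 0. Lengths are in m, angles in rad, forces in N, time in s.
With the tool pointing down it reaches from about 0.35 to 0.875 m from the base axis. Payload 4.2 kg.
Tool frame: the origin (TCP) lies midway between the tips of the shut fingers; the grasp point (between the pads) lies 19 mm behind it (robot.pinch_z is the distance from the TCP to the grasp point, in m); z points along the fingers, y is the line along which they close (so a half turn about z gives the same grasp; the last joint's range is limited). The gripper opens to 85 mm and grips with 20 to 120 N. Pads are 22 mm wide; open, the fingers measure 114 mm over their backs; the gripper's body (76 mm by 85 mm) begins 54 mm behind the grasp point. The pads swing forward as they close: fully open they stand 13 mm farther back than shut.
Start: joints at [-1.008, 0.385, 0.008, 0, -1.194, -0.259], TCP at [0.187, -0.596, 0.231] pointing down, gripper open.
Joint ranges: [-3.14, 3.14], [-1.21, 2.06], [-1.07, 1.41], [-3.16, 2.05], [-2.99, -0.16], [-3.1, 3.1]. Speed limits (rad/s): [2.79, 2.79, 3.14, 3.14, 3.14, 3.14].

## Interface

Orientations are given as a unit quaternion [x, y, z, w].
In Python, from bench import robot gives the robot as it stands.
- The arm moves only by the tool servo_tool, never from a script. Its argument "rows" is a list of rows, each an object with "linear": the shift along the tool's x, y, z as a fraction of full scale, a list of three; "delta_rot": the turn, a rotation vector about the tool's x, y, z as a fraction of full scale, a list of three; "grip": the opening, from -1 (shut) to 1 (fully open), so that 0 is half open. A call has 1 to 20 rows; each row shifts and turns the commanded pose from where the row before left it, along the tool's axes as they then stand; what a row does not reach is not made up. Full scale, the value 1, is 150 mm for a shift and 180 degrees for a turn. A row lasts 1/8 s, in which the tool goes at most 62.5 mm and 10.7 degrees, less where a joint would pass 70% of its speed; a pose out of reach is approached as far as the arm can. A call with a number of a shift or a turn outside -1 to 1 is refused whole. A call with a gripper value outside its range is refused whole. The fingers move at their own pace and stop on an object; the grip force is fixed at half the most. Time passes only in rows, so rows that do not move let the fingers close. It gives the time, the measured TCP pose, the force, the opening and the grip force at its end, in the units of the state.
- robot.state(): the state, without advancing time (a new reading comes with each control period).
- robot.get_image(name): name is "side" or "top"; returns a dict with "pixels" (384x512x3 uint8, red, green, blue), "mtx" (3x3 intrinsics, pixels), "distortion" ([k1, k2, p1, p2, k3] as OpenCV has them; the pictures are not rectified), "extrinsics" (4x4, takes a point from camera to world coordinates). Camera axes: x right, y down, z forward; pixel columns grow to the right and rows downward; lengths in m; the calibration is good to about 2 mm. A picture is of the moment at which its call begins. There is no depth.
- robot.finish_job(): hands the job in; it is judged then, once.
The state is a dict: "time_s": time; "joint_pos": joint angles; "joint_velocities": joint speeds; "joint_torque": joint torques, N m; "tcp_pos": TCP position; "orientation": TCP orientation; "wrist_force": force on the tool from outside, world axes, zero at the start; "torque": the same for the moment, N m; "width": opening from 0.0 (shut) to 1.0 (fully open); "gripper_force": force on a finger pad.
Only numpy, scipy, OpenCV 4.12 (cv2) and the standard library are available. Lean on these libraries where they do the work, as an engineer would, in place of code of your own. Each camera call takes 0.05 s, during which the arm holds its last target. There are 200 camera calls.

## Task

Counting gaps from the red end of the divider rack, run a fingertip along the rail to push the blue marker to the third gap, and leave it standing over the middle of that gap. Then push the red mint tin across the counter into that third gap, fully home against the back of the rack; only push it, never lift or tip it. Leave the pink tin, the candy bar and the cup of candy sticks where they are.

Things in the scene. Friction and masses are not known exactly. Their poses are not given: they have to be found in the camera images.
- rack: Low wooden divider rack, fixed. Origin: on the counter, middle of the row of gap mouths; +x into the gaps, +y along the row, away from the red end. Four gaps, pitch 72 mm, centred at y = -108 (first, by the red end), -36, +36 (third), +108 mm; each 67 mm wide, 60 mm deep: mouth at x = 0, back wall face at x = 60 (outer face 66). No floor. Dividers 5 mm thick, 28 mm high; back wall 34 mm high.
- red_end (a point): Middle of the top of the rack's red end plate: rack x = 30, y = -145 mm, 46 mm above the counter. The plate is 7 mm thick, 60 mm deep, 34 mm high and rises to 46 mm only at the rail; the wooden plate at the other end (y = +145 mm) is alike.
- rail_mid (a point): Middle of the steel rail on its axis: rack x = 30, y = 0, 39 mm above the counter. The rail, 8 mm in diameter, runs along rack y over all four gaps, from end plate to end plate; a tin passes underneath it.
- marker (a joint): Blue marker sliding along the rail, in m: 0 near the red end, growing away from it to 0.25. Rack y of its centre = value - 0.125: over the middle of the first gap at 0.017, second 0.089, third 0.161, fourth 0.233. Friction about 1.2 N; it stays where it is left and can be pushed either way.
- marker_top (a point): Middle of the top of the blue marker, 74 mm above the counter. Its upright plate is 26 mm wide along the rail, 12 mm thick across it, 44 to 74 mm above the counter, on a foot 20 mm thick that wraps the rail (33 to 45 mm above the counter). Its two side faces, 13 mm either side of the centre along the rail, are free to push.
- red_tin: Red mint tin lying flat, loose, before the rack: 60 x 90 x 22 mm, 40 to 100 g. Origin: centre of its underside; own x along the 60 mm width, y along the 90 mm length, z up. Starts with its length roughly along rack x, about 90 mm to either side of the third gap's line. Fully home, its centre is at rack x = +15, y = +36 mm and its near end stands 30 mm out of the mouth.
- pink_tin: Pink mint tin of the same size and axes, lying about 90 mm to the other side of the third gap's line. To be left alone.
- stick_cup: Clear cup of red, green and white candy sticks, about 84 mm across and 175 mm tall, at the front left. Origin: centre of its underside. To be left alone.
- candy_bar: Wrapped candy bar, 52 x 145 x 14 mm, lying flat at the front left, its length roughly along world x. Origin: centre of its underside. To be left alone.

How it is judged:
By the outcome, as a careful person would: the job done as asked, in the order asked, and still so for the second after the job is handed in, with the robot touching nothing.
It also fails if it takes over 58 s, if anything falls off the work surface, if the arm or the gripper's body presses on something with over 40 N, if the wrist force passes 120 N, or if a joint passes its speed limit or range.

## Working session

There is one attempt and no reset: what is moved stays moved. The work goes in short steps, Python scripts to look and compute and a tool call to move; the robot and the scene stay as the last step left them, time stands still between calls to the robot, and variables do not carry over. Pictures are saved under pics/ and viewed, at most 11 in all, crops included, and the job is handed in when it is done.

Besides the shell and the picture viewer there is one more tool, called after "Call:" by a JSON object that holds its "name" and its "arguments", one argument or row to a line. servo_tool: Moves the arm, as the interface text tells. Its arguments: {"type":"object","properties":{"rows":{"type":"array","items":{"type":"object","properties":{"linear":{"type":"array","items":{"type":"number"}},"delta_rot":{"type":"array","items":{"type":"number"}},"grip":{"type":"number"}}}}},"required":["rows"]}

```bash
mkdir -p pics; ls; python3 - <<'E'
from bench import robot
import cv2,numpy as np
s=robot.state(); print({k:np.round(v,3) for k,v in s.items()})
for n in("side","top"):
    d=robot.get_image(n); cv2.imwrite(f"pics/{n}0.png",d["pixels"][:,:,::-1]); print(n,d["mtx"],d["distortion"],np.round(d["extrinsics"],3))
E
```

```text
pics
{'time_s': np.float64(0.0), 'joint_pos': array([-1.008e+00,  3.860e-01,  7.000e-03, -1.000e-03, -1.194e+00,
       -2.590e-01]), 'joint_velocities': array([-0.001, -0.001, -0.001, -0.   ,  0.001,  0.   ]), 'joint_torque': array([-0.0000e+00, -3.9228e+01,  1.8840e+01,  4.1860e+00, -5.0000e-03,
        0.0000e+00]), 'tcp_pos': array([ 0.187, -0.596,  0.23 ]), 'orientation': array([-0.151,  0.989,  0.001, -0.   ]), 'wrist_force': array([ 0.524, -0.011,  0.142]), 'torque': array([0.002, 0.033, 0.016]), 'gripper_force': np.float64(0.0), 'width': np.float64(1.001)}
side [[406.88728465   0.         253.57347173]
 [  0.         406.88728465 189.62311706]
 [  0.           0.           1.        ]] [-0.01695468  0.          0.          0.          0.        ] [[ 1.     0.006 -0.     0.481]
 [ 0.003 -0.548  0.836 -0.884]
 [ 0.005 -0.836 -0.548  0.645]
 [ 0.     0.     0.     1.   ]]
top [[436.23031059   0.         262.68304918]
 [  0.         436.23031059 195.0989273 ]
 [  0.           0.           1.        ]] [-0.13769532  0.          0.          0.          0.        ] [[ 0.007 -0.982  0.189  0.193]
 [-1.    -0.01  -0.014 -0.025]
 [ 0.015 -0.189 -0.982  1.493]
 [ 0.     0.     0.     1.   ]]
```

View pics/side0.png

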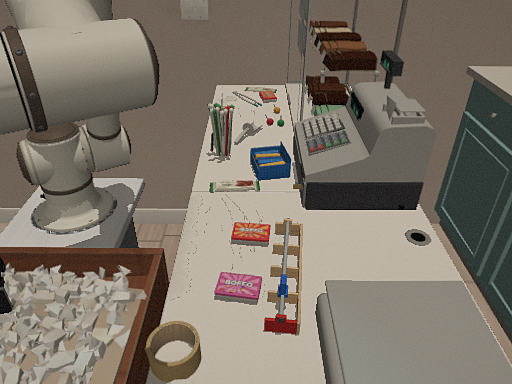

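View pics/top0.png

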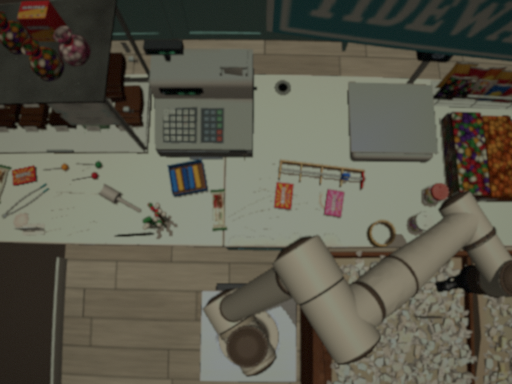

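The side view has the red tin at (251,232), the pink tin at (239,286), the rail from (285,220) to (282,330) with the red end at (281,324), and the marker at (283,287). In the top view the red tin is at (284,196), the pink at (334,203), the marker at (345,176) and the red end at (363,180). Next I'll measure them.

```bash
cat > h.py <<'E'
from bench import robot
import cv2,numpy as np
class Cam:
    def __init__(s,n):
        d=robot.get_image(n); s.im=d["pixels"]; s.K=d["mtx"]; s.D=np.array(d["distortion"]); s.E=np.array(d["extrinsics"])
        s.hsv=cv2.cvtColor(s.im,cv2.COLOR_RGB2HSV)
    def ray(s,p):
        q=cv2.undistortPoints(np.array(p,float).reshape(-1,1,2),s.K,s.D)[:,0]
        return s.E[:3,3],np.c_[q,np.ones(len(q))]@s.E[:3,:3].T
    def plane(s,p,z):
        o,d=s.ray(p); return o+d*((z-o[2])/d[:,2])[:,None]
    def mask(s,hues,box,smin=110,vmin=50):
        x0,y0,x1,y1=box; h,S,V=[s.hsv[...,i].astype(int) for i in range(3)]
        m=np.zeros(h.shape,np.uint8)
        for a,b in hues: m|=((h>=a)&(h<=b)&(S>=smin)&(V>=vmin)).astype(np.uint8)
        k=np.zeros_like(m); k[y0:y1,x0:x1]=m[y0:y1,x0:x1]
        n,l,st,c=cv2.connectedComponentsWithStats(k)
        i=1+np.argmax(st[1:,4]); return (l==i).astype(np.uint8),c[i],st[i]
    def contour(s,m):
        return max(cv2.findContours(m,cv2.RETR_EXTERNAL,cv2.CHAIN_APPROX_NONE)[0],key=len)[:,0]
def tin(c,hues,box,z=.022):
    m,ce,st=c.mask(hues,box); w=c.plane(c.contour(m),z)[:,:2]
    (x,y),(a,b),t=cv2.minAreaRect((w*1000).astype(np.float32))
    return np.round([x,y,a,b,t],1),st
def tri(c1,p1,c2,p2):
    o1,d1=c1.ray([p1]);o2,d2=c2.ray([p2]);d1,d2=d1[0],d2[0]
    A=np.c_[d1,-d2]; t=np.linalg.lstsq(A,o2-o1,rcond=None)[0]
    a,b=o1+t[0]*d1,o2+t[1]*d2; return (a+b)/2,np.linalg.norm(a-b)
RED=[(0,14),(174,180)];PINK=[(150,172)];BLUE=[(105,128)]
E
python3 - <<'E'
from h import *
s=Cam("side");t=Cam("top")
print("red",tin(s,RED,(225,215,275,250)),tin(t,RED,(268,180,298,214)))
print("pink",tin(s,PINK,(205,265,270,305)),tin(t,PINK,(318,185,350,222)))
for n,h,bs,bt in (("blue",BLUE,(270,270,295,305),(335,165,355,188)),("redend",RED,(260,305,305,335),(356,165,370,192))):
    a=s.mask(h,bs);b=t.mask(h,bt); print(n,a[1],a[2],b[1],b[2],tri(s,a[1],t,b[1]))
v=np.hstack([cv2.resize(s.im[205:345,195:315],None,fx=3.3,fy=3.3,interpolation=2),cv2.resize(t.im[140:225,265:375],(400,462),interpolation=2)])
cv2.imwrite("pics/c1.png",v[:,:,::-1]);print(v.shape)
E
```

```text
red (array([ 474.9, -117.7,   65.9,   89.7,   84.3]), array([231, 222,  39,  20, 462], dtype=int32)) (array([ 475.5, -116.4,   55.7,   87.9,   84.1]), array([275, 183,  18,  26, 308], dtype=int32))
pink (array([ 451.1, -292.1,   63.5,   89.1,   81. ]), array([215, 272,  47,  28, 431], dtype=int32)) (array([ 443.6, -271.8,   91.1,   43.8,   21.7]), array([325, 191,  15,  25,  95], dtype=int32))
blue [282.86285714 286.49714286] [278 274  10  24 175] [344.88235294 174.94117647] [342 174   7   4  17] (array([ 0.54097598, -0.32563849,  0.05413135]), np.float64(0.002980874436355187))
redend [280.22004357 324.67102397] [264 314  33  20 459] [362.05882353 178.47058824] [361 171   3  17  34] (array([ 0.53489379, -0.39233587,  0.02492611]), np.float64(0.005587622501775368))
(462, 796, 3)
```

View pics/c1.png

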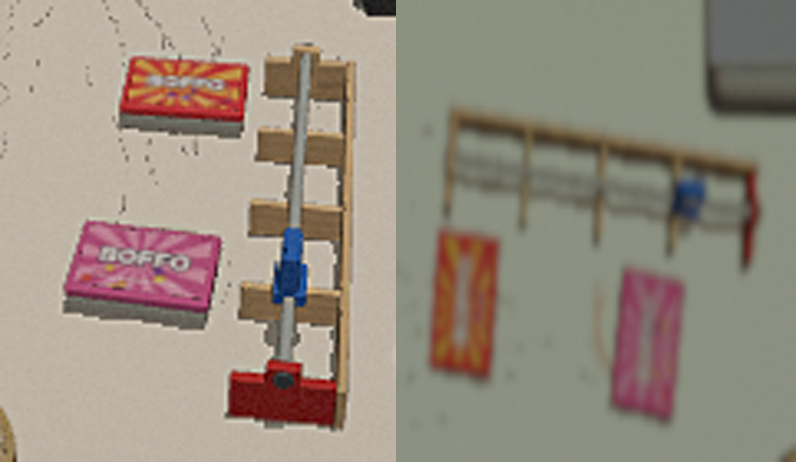

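The crop shows the rack yawed a few degrees clockwise, with the marker between the first divider (side crop y≈284) and the second (y≈204), both tins in front, and the divider mouths visible in both views. I'll fit the rack pose from those corner points.

```bash
cat > fit.py <<'E'
from h import *
def rackfit():
    s=Cam("side");t=Cam("top")
    P=[((240,320),0,0,-74.5),((250,233),0,0,-2.5),((258,158),0,0,69.5),((266,95),0,0,141.5),((228,410),0,0,-148.5),((230,374),34,0,-148.5),((336,416),0,60,-148.5),((337,381),34,60,-148.5),
       ((240,287),28,0,-74.5),((249,207),28,0,-2.5),((257,134),28,0,69.5)]
    W=np.array([s.plane([(u/3.3+195,v/3.3+205)],z/1000)[0,:2] for (u,v),z,_,_ in P]); R=np.array([p[2:] for p in P])/1000
    T=[((447,213),34,0,145),((522,228),28,0,72),((597,244),28,0,0),((669,254),28,0,-72),((744,270),34,0,-145),((452,112),34,63,145),((753,166),34,63,-145)]
    W2=np.array([t.plane([((u-396)/3.636+265,v/5.435+140)],z/1000)[0,:2] for (u,v),z,_,_ in T]); R2=np.array([p[2:] for p in T])/1000
    def fit(R,W):
        a,b=R.mean(0),W.mean(0);U,_,V=np.linalg.svd((R-a).T@(W-b));M=(V.T@np.diag([1,np.linalg.det(V.T@U.T)])@U.T)
        o=b-M@a; return o,np.degrees(np.arctan2(M[1,0],M[0,0])),np.round(1000*(R@M.T+o-W),1)
    for r,w in((R,W),(R2,W2),(np.r_[R,R2],np.r_[W,W2])):
        o,a,res=fit(r,w);print(np.round(o*1000,1),round(a,2),res.tolist())
    return s,t
if __name__=="__main__":
    s,t=rackfit()
    # marker plate top: side mask top/bottom
    m,c,st=s.mask(BLUE,(270,270,295,305));ys,xs=np.nonzero(m)
    for y in range(st[1],st[1]+st[3],2): print(y,xs[ys==y].min(),xs[ys==y].max(),end='; ')
    print(s.plane([(c[0],st[1])],.074),s.plane([(c[0],st[1]+st[3])],.033))
    r,_=tin(t,[(150,180)],(318,185,350,222));print(r)
    m,c,st=t.mask([(95,130)],(335,165,355,190),60,30);print(c,st,t.plane([c],.074))
E
python3 fit.py
```

```text
[ 519.8 -240.2] -6.17 [[0.2, 3.2], [-0.6, 0.5], [-0.9, -1.3], [-1.7, 0.3], [0.8, -3.7], [0.4, -1.5], [-1.4, -6.4], [0.5, -3.5], [0.8, 2.1], [1.0, 5.1], [0.9, 5.2]]
[ 514.5 -242.9] -6.51 [[1.3, 2.2], [0.6, 1.2], [2.0, 1.0], [-0.4, -1.6], [2.2, -3.4], [-2.3, -0.2], [-3.4, 0.8]]
[ 517.7 -241.3] -6.11 [[-1.9, 2.1], [-2.7, -0.6], [-3.1, -2.4], [-4.0, -0.8], [-1.1, -4.8], [-1.5, -2.7], [-3.3, -7.4], [-1.5, -4.6], [-1.2, 0.9], [-1.1, 4.0], [-1.2, 4.1], [3.5, 3.9], [3.3, 2.9], [5.3, 2.7], [3.3, -0.0], [6.4, -1.9], [0.0, 2.0], [0.9, 2.7]]
274 282 285; 276 281 286; 278 281 286; 280 281 286; 282 281 285; 284 280 285; 286 278 287; 288 278 287; 290 278 287; 292 278 287; 294 278 287; 296 278 287; [[ 0.53939335 -0.31229026  0.074     ]] [[ 0.53987162 -0.33626829  0.033     ]]
[ 450.5 -286.1   52.    83.4   88.9]
[345.0952381  175.69047619] [341 173   9   7  42] [[ 0.5350824  -0.32201856  0.074     ]]
```

```bash
python3 - <<'E'
from h import *
s=Cam("side");t=Cam("top")
print("box corner",tri(s,(328,282),t,(349,153)))
a=np.radians(-6.2);M=np.array([[np.cos(a),-np.sin(a)],[np.sin(a),np.cos(a)]]);o=np.array([.518,-.2415])
S=robot.state();from scipy.spatial.transform import Rotation as R
Q=R.from_quat(S["orientation"]).as_matrix();print(np.round(Q,3))
for p in((.030,-.122),):
    w=o+M@p; d=np.r_[w,.15]-S["tcp_pos"];print(w,d,"tool shift",Q.T@d/.15)
E
```

```text
box corner (array([ 0.61864667, -0.33748606,  0.07734138]), np.float64(0.009194247080194876))
[[-0.954 -0.299 -0.   ]
 [-0.299  0.954  0.   ]
 [ 0.     0.    -1.   ]]
[ 0.53464861 -0.3660264 ] [ 0.34769272  0.23026162 -0.08115998] tool shift [-2.67103631  0.77123413  0.54118187]
```

Call:
{"name": "servo_tool", "arguments": {
  "rows": [
    {"linear": [-0.267,0.077,0.03],"grip": -1},
    {"linear": [-0.267,0.077,0.03],"grip": -1},
    {"linear": [-0.267,0.077,0.05],"grip": -1},
    {"linear": [-0.267,0.077,0.05],"grip": -1},
    {"linear": [-0.267,0.077,0.06],"grip": -1},
    {"linear": [-0.267,0.077,0.06],"grip": -1},
    {"linear": [-0.267,0.077,0.06],"grip": -1},
    {"linear": [-0.267,0.077,0.06],"grip": -1},
    {"linear": [-0.267,0.077,0.06],"grip": -1},
    {"linear": [-0.267,0.077,0.06],"grip": -1},
    {"delta_rot": [0,0,0.0435],"grip": -1},
    {"delta_rot": [0,0,0.0435],"grip": -1},
    {"delta_rot": [0,0,0.0435],"grip": -1},
    {"grip": -1}
  ]
}}

```text
schema error: expected keys linear, delta_rot, grip
```

```bash
cat >> h.py <<'E'
from scipy.spatial.transform import Rotation
A0=np.radians(-6.2);RM=np.array([[np.cos(A0),-np.sin(A0)],[np.sin(A0),np.cos(A0)]]);RO=np.array([.518,-.2415])
def rk(p): return RM.T@(np.asarray(p)[:2]-RO)
def tellme():
    S=robot.state();Q=Rotation.from_quat(S["orientation"]).as_matrix()
    print("t",round(S["time_s"],2),"rack mm",np.round(1000*rk(S["tcp_pos"]),1),"z",np.round(1000*S["tcp_pos"][2],1),"tooly yaw-rack",round(np.degrees(np.arctan2(-Q[0,1],Q[1,1])-A0),2),"F",np.round(S["wrist_force"],1),"j6",round(S["joint_pos"][5],2),"w",round(S["width"],3),"tilt",np.round(Q[:2,2],3))
E
python3 - <<'E'
from h import *
tellme();s=Cam("side")
v=cv2.resize(s.im[190:345,190:340],None,fx=3.8,fy=3.8,interpolation=2);cv2.imwrite("pics/c2.png",v[:,:,::-1])
E
```

```text
t 0.4 rack mm [-290.8 -388.5] z 231.2 tooly yaw-rack 23.61 F [0.3 0.6 0.6] j6 -0.26 w 1.002 tilt [-0.  0.]
```

View pics/c2.png

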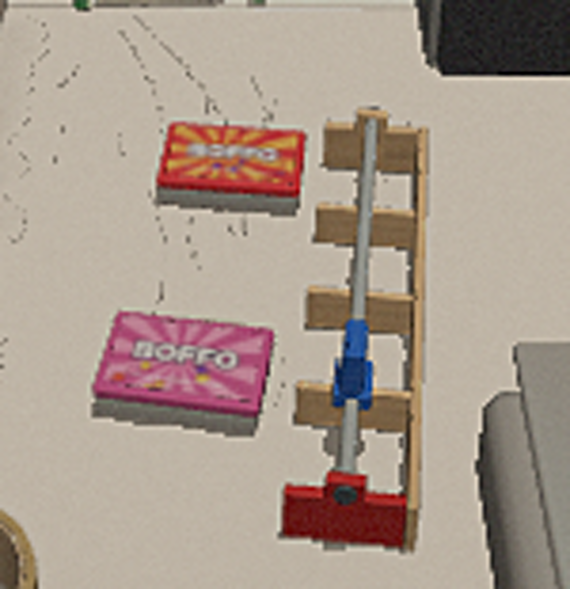

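The move was refused because every row needs all three keys, and the picture shows the scene unchanged (marker at crop (355,365)). I'll resend it.

Call:
{"name": "servo_tool", "arguments": {
  "rows": [
    {"linear": [-0.267,0.077,0.03],"delta_rot": [0,0,0],"grip": -1},
    {"linear": [-0.267,0.077,0.03],"delta_rot": [0,0,0],"grip": -1},
    {"linear": [-0.267,0.077,0.05],"delta_rot": [0,0,0],"grip": -1},
    {"linear": [-0.267,0.077,0.05],"delta_rot": [0,0,0],"grip": -1},
    {"linear": [-0.267,0.077,0.06],"delta_rot": [0,0,0],"grip": -1},
    {"linear": [-0.267,0.077,0.06],"delta_rot": [0,0,0],"grip": -1},
    {"linear": [-0.267,0.077,0.06],"delta_rot": [0,0,0],"grip": -1},
    {"linear": [-0.267,0.077,0.06],"delta_rot": [0,0,0],"grip": -1},
    {"linear": [-0.267,0.077,0.06],"delta_rot": [0,0,0],"grip": -1},
    {"linear": [-0.267,0.077,0.06],"delta_rot": [0,0,0],"grip": -1},
    {"linear": [0,0,0],"delta_rot": [0,0,0.0435],"grip": -1},
    {"linear": [0,0,0],"delta_rot": [0,0,0.0435],"grip": -1},
    {"linear": [0,0,0],"delta_rot": [0,0,0.0435],"grip": -1},
    {"linear": [0,0,0],"delta_rot": [0,0,0],"grip": -1}
  ]
}}

```text
time_s: 2.2
tcp_pos: [0.5347, -0.3663, 0.1533]
orientation: [0.052, 0.999, -0.0, 0.0]
wrist_force: [0.6, -0.9, 0.2]
width: 0.003
gripper_force: 0.0
```

```bash
python3 - <<'E'
from h import *
tellme();s=Cam("side")
v=cv2.resize(s.im[190:345,190:340],None,fx=3.8,fy=3.8,interpolation=2);cv2.imwrite("pics/c3.png",v[:,:,::-1])
E
```

```text
t 2.2 rack mm [  30.1 -122.3] z 153.3 tooly yaw-rack 0.21 F [ 0.6 -0.9  0.2] j6 -1.32 w 0.003 tilt [ 0. -0.]
```

View pics/c3.png

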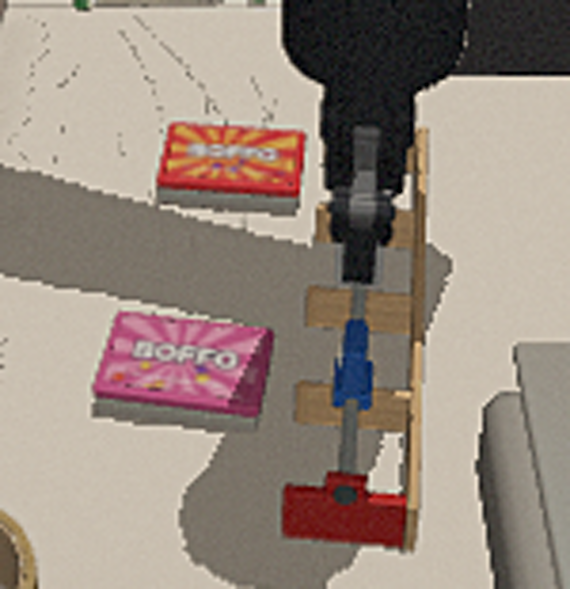

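The shut fingertip, at crop (358,280), is lined up over the rail on the red side of the marker. I'll lower it and push.

Call:
{"name": "servo_tool", "arguments": {
  "rows": [
    {"linear": [0,0,0.21],"delta_rot": [0,0,0],"grip": -1},
    {"linear": [0,0,0.21],"delta_rot": [0,0,0],"grip": -1},
    {"linear": [0,0,0.21],"delta_rot": [0,0,0],"grip": -1},
    {"linear": [0,0,0],"delta_rot": [0,0,0],"grip": -1},
    {"linear": [0,0.06,0],"delta_rot": [0,0,0],"grip": -1},
    {"linear": [0,0.06,0],"delta_rot": [0,0,0],"grip": -1},
    {"linear": [0,0.06,0],"delta_rot": [0,0,0],"grip": -1},
    {"linear": [0,0.06,0],"delta_rot": [0,0,0],"grip": -1},
    {"linear": [0,0.06,0],"delta_rot": [0,0,0],"grip": -1},
    {"linear": [0,0.06,0],"delta_rot": [0,0,0],"grip": -1},
    {"linear": [0,0.06,0],"delta_rot": [0,0,0],"grip": -1},
    {"linear": [0,0.06,0],"delta_rot": [0,0,0],"grip": -1},
    {"linear": [0,0.06,0],"delta_rot": [0,0,0],"grip": -1},
    {"linear": [0,0.06,0],"delta_rot": [0,0,0],"grip": -1},
    {"linear": [0,0.06,0],"delta_rot": [0,0,0],"grip": -1},
    {"linear": [0,0.04,0],"delta_rot": [0,0,0],"grip": -1},
    {"linear": [0,0.02,0],"delta_rot": [0,0,0],"grip": -1},
    {"linear": [0,0,0],"delta_rot": [0,0,0],"grip": -1}
  ]
}}

```text
time_s: 4.5
tcp_pos: [0.5455, -0.2585, 0.0585]
orientation: [0.053, 0.999, 0.0, -0.001]
wrist_force: [0.8, -0.4, -0.3]
width: 0.001
gripper_force: 0.0
```

```bash
python3 - <<'E'
from h import *
tellme();s=Cam("side");t=Cam("top")
m,c,st=s.mask(BLUE,(265,215,300,305));m2,c2,st2=t.mask([(95,130)],(270,155,355,190),60,30)
print(st,st2,c2)
for p,z in(((c[0],st[1]),.074),((c[0],st[1]+st[3]),.033)): print(1000*rk(s.plane([p],z)[0]))
print(1000*rk(t.plane([c2],.074)[0]))
v=cv2.resize(s.im[190:345,190:340],None,fx=3.8,fy=3.8,interpolation=2);cv2.imwrite("pics/c4.png",v[:,:,::-1])
E
```

```text
t 4.5 rack mm [ 29.2 -13.9] z 58.5 tooly yaw-rack 0.11 F [ 0.8 -0.4 -0.3] j6 -1.5 w 0.001 tilt [-0.001  0.001]
[287 262   3   2   3] [314 170   8   6  25] [316.84 173.28]
[ 37.46608696 -33.30940524]
[38.03412043  4.3035169 ]
[22.41291138 17.79427036]
```

View pics/c4.png

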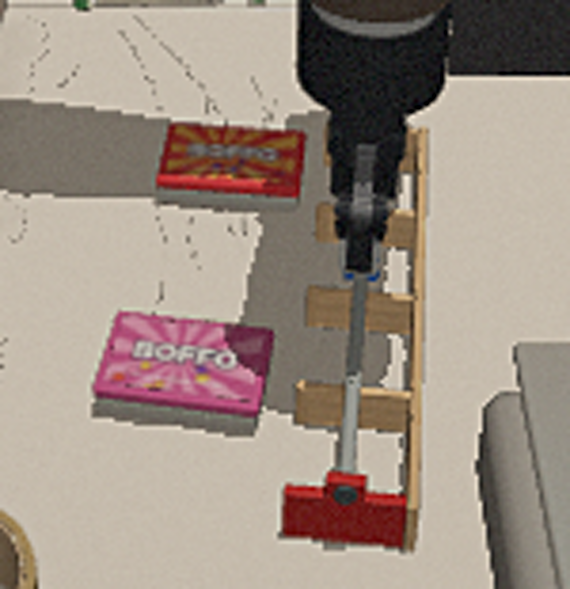

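The finger covers the marker; only its foot shows, at crop (360,278). I'll push another 15 mm or so, then raise the tool to measure.

Call:
{"name": "servo_tool", "arguments": {
  "rows": [
    {"linear": [0,0.05,0],"delta_rot": [0,0,0],"grip": -1},
    {"linear": [0,0.04,0],"delta_rot": [0,0,0],"grip": -1},
    {"linear": [0,0.02,0],"delta_rot": [0,0,0],"grip": -1},
    {"linear": [0,0,0],"delta_rot": [0,0,0],"grip": -1},
    {"linear": [0,-0.1,0],"delta_rot": [0,0,0],"grip": -1},
    {"linear": [0,-0.3,-0.2],"delta_rot": [0,0,0],"grip": -1},
    {"linear": [0,-0.3,-0.3],"delta_rot": [0,0,0],"grip": -1},
    {"linear": [0.3,0,-0.3],"delta_rot": [0,0,0],"grip": -1},
    {"linear": [0.4,0,0],"delta_rot": [0,0,0],"grip": -1},
    {"linear": [0,0,0],"delta_rot": [0,0,0],"grip": -1}
  ]
}}

```text
time_s: 5.85
tcp_pos: [0.4284, -0.335, 0.1776]
orientation: [0.055, 0.998, 0.001, -0.001]
wrist_force: [0.0, -0.4, 0.2]
width: -0.003
gripper_force: 0.0
```

```bash
python3 - <<'E'
from h import *
tellme();s=Cam("side");t=Cam("top")
m,c,st=s.mask(BLUE,(265,215,300,305));m2,c2,st2=t.mask([(95,130)],(270,155,355,190),60,30)
print(st,st2,c2)
for p,z in(((c[0],st[1]),.074),((c[0],st[1]+st[3]),.033)): print(1000*rk(s.plane([p],z)[0]))
print(1000*rk(t.plane([c2],.074)[0]))
v=cv2.resize(s.im[205:345,225:315],(500,600),interpolation=2);v=cv2.resize(s.im[210:330,250:320],(350,600),interpolation=cv2.INTER_CUBIC)
u=cv2.resize(t.im[150:200,270:370],(450,225),interpolation=cv2.INTER_CUBIC);o=np.zeros((600,800,3),np.uint8);o[:,:350]=v;o[:225,350:]=u
cv2.imwrite("pics/c5.png",o[:,:,::-1])
E
```

```text
t 5.85 rack mm [ -79.  -102.7] z 177.6 tooly yaw-rack -0.08 F [ 0.  -0.4  0.2] j6 -1.31 w -0.003 tilt [-0.001  0.002]Traceback (most recent call last):
  File "<stdin>", line 3, in <module>
  File "h.py", line 18, in mask
    i=1+np.argmax(st[1:,4]); return (l==i).astype(np.uint8),c[i],st[i]
        ~~~~~~~~~^^^^^^^^^^
    return _wrapfunc(a, 'argmax', axis=axis, out=out, **kwds)
    return bound(*args, **kwds)
ValueError: attempt to get argmax of an empty sequence
```

Call:
{"name": "servo_tool", "arguments": {
  "rows": [
    {"linear": [-0.025,0.32,0],"delta_rot": [0,0,0],"grip": 0.1},
    {"linear": [-0.025,0.32,0],"delta_rot": [0,0,0],"grip": 0.1},
    {"linear": [-0.025,0.32,0],"delta_rot": [0,0,0],"grip": 0.1},
    {"linear": [-0.025,0.32,0],"delta_rot": [0,0,0],"grip": 0.1},
    {"linear": [-0.025,0.32,0],"delta_rot": [0,0,0],"grip": 0.1},
    {"linear": [-0.025,0.32,0],"delta_rot": [0,0,0],"grip": 0.1},
    {"linear": [0,0,0],"delta_rot": [0,0,-0.0555],"grip": 0.1},
    {"linear": [0,0,0],"delta_rot": [0,0,-0.0555],"grip": 0.1},
    {"linear": [0,0,0],"delta_rot": [0,0,-0.0555],"grip": 0.1},
    {"linear": [0,0,0],"delta_rot": [0,0,-0.0555],"grip": 0.1},
    {"linear": [0,0,0],"delta_rot": [0,0,-0.0555],"grip": 0.1},
    {"linear": [0,0,0],"delta_rot": [0,0,-0.0555],"grip": 0.1},
    {"linear": [0,0,0],"delta_rot": [0,0,-0.0555],"grip": 0.1},
    {"linear": [0,0,0],"delta_rot": [0,0,-0.0555],"grip": 0.1},
    {"linear": [0,0,0],"delta_rot": [0,0,-0.0555],"grip": 0.1},
    {"linear": [0,0,0],"delta_rot": [0,0,0],"grip": 0.1}
  ]
}}

```text
time_s: 7.95
tcp_pos: [0.4874, -0.0508, 0.1771]
orientation: [-0.667, 0.745, -0.0, 0.0]
wrist_force: [-0.0, 0.5, 0.3]
width: 0.548
gripper_force: 0.0
```

```bash
cat > look.py <<'E'
from h import *
import sys
tellme();s=Cam("side");t=Cam("top")
v=cv2.resize(s.im[205:345,210:310],(430,600),interpolation=cv2.INTER_CUBIC)
u=cv2.resize(t.im[150:220,270:370],(370,259),interpolation=cv2.INTER_CUBIC);o=np.zeros((600,800,3),np.uint8);o[:,:430]=v;o[:259,430:]=u
cv2.imwrite(sys.argv[1],o[:,:,::-1])
try:
    m,c,st=s.mask(BLUE,(265,215,300,305))
    print(st); 
    for p,z in(((c[0],st[1]),.074),((c[0],st[1]+st[3]),.033)): print("marker side",np.round(1000*rk(s.plane([p],z)[0]),1))
    m2,c2,st2=t.mask([(95,130)],(270,155,355,190),60,30)
    print("marker top",st2,1000*rk(t.plane([c2],.074)[0]), tri(s,c,t,c2))
except Exception as e: print(e)
for c,b in((s,(215,205,300,270)),(t,(268,160,345,214))):
    try:
        r,st=tin(c,RED,b);print("red tin rack",np.round(1000*rk(r[:2]/1000),1),r[2:],st)
    except Exception as e: print(e)
E
python3 look.py pics/c5.png
```

```text
t 7.95 rack mm [-51.  186.3] z 177.1 tooly yaw-rack 89.94 F [-0.   0.5  0.3] j6 -0.34 w 0.548 tilt [ 0. -0.]
[281 238   9  21 131]
marker side [29.  40.9]
marker side [32.  19.3]
marker top [309 169   9   7  40] [26.83847791 31.7406624 ] (array([ 0.55226841, -0.21554489,  0.05403371]), np.float64(0.001637335587101991))
red tin rack [-56.2 118.8] [66.9 89.7 83.8] [231 222  40  20 471]
red tin rack [-55.6 120.3] [56.9 87.6 83.9] [274 183  19  26 318]
```

View pics/c5.png

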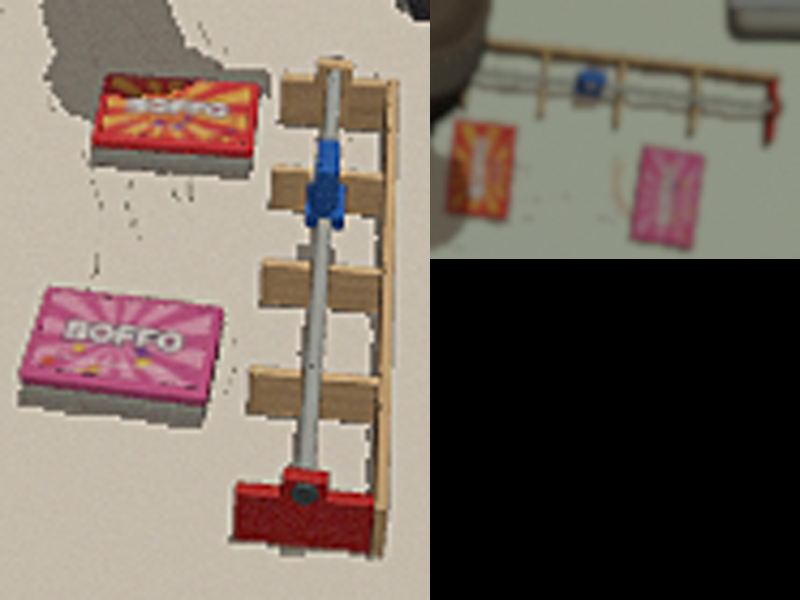

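The marker stands at about y = 30 mm by both views (side crop (325,185), top crop (591,83)), roughly 5.5 mm short of the gap's middle. I'll nudge it before touching the tin.

Call:
{"name": "servo_tool", "arguments": {
  "rows": [
    {"linear": [0.288,-0.108,0],"delta_rot": [0,0,0],"grip": -1},
    {"linear": [0.288,-0.108,0],"delta_rot": [0,0,0],"grip": -1},
    {"linear": [0.288,-0.108,0],"delta_rot": [0,0,0],"grip": -1},
    {"linear": [0.288,-0.108,0],"delta_rot": [0,0,0],"grip": -1},
    {"linear": [0.288,-0.108,0],"delta_rot": [0,0,0],"grip": -1},
    {"linear": [0,0,0.26],"delta_rot": [0,0,0],"grip": -1},
    {"linear": [0,0,0.26],"delta_rot": [0,0,0],"grip": -1},
    {"linear": [0,0,0.26],"delta_rot": [0,0,0],"grip": -1},
    {"linear": [0,0,0],"delta_rot": [0,0,0],"grip": -1},
    {"linear": [-0.07,0,0],"delta_rot": [0,0,0],"grip": -1},
    {"linear": [-0.07,0,0],"delta_rot": [0,0,0],"grip": -1},
    {"linear": [-0.06,0,0],"delta_rot": [0,0,0],"grip": -1},
    {"linear": [-0.03,0,0],"delta_rot": [0,0,0],"grip": -1},
    {"linear": [0,0,0],"delta_rot": [0,0,0],"grip": -1}
  ]
}}

```text
time_s: 9.8
tcp_pos: [0.5473, -0.2398, 0.0606]
orientation: [-0.668, 0.744, -0.0, 0.0]
wrist_force: [-0.1, 0.0, 0.1]
width: -0.004
gripper_force: 0.0
```

```bash
python3 -c "
from h import *
tellme()"
```

```text
t 9.8 rack mm [28.9  4.8] z 60.6 tooly yaw-rack 90.07 F [-0.1  0.   0.1] j6 0.04 w -0.004 tilt [ 0.001 -0.   ]
```

Call:
{"name": "servo_tool", "arguments": {
  "rows": [
    {"linear": [-0.03,0,0],"delta_rot": [0,0,0],"grip": -1},
    {"linear": [-0.015,0,0],"delta_rot": [0,0,0],"grip": -1},
    {"linear": [0,0,0],"delta_rot": [0,0,0],"grip": -1},
    {"linear": [0.1,0,0],"delta_rot": [0,0,0],"grip": -1},
    {"linear": [0.1,0,-0.3],"delta_rot": [0,0,0],"grip": -1},
    {"linear": [0,0,-0.4],"delta_rot": [0,0,0],"grip": -1},
    {"linear": [-0.3,0.13,0],"delta_rot": [0,0,0],"grip": 0.1},
    {"linear": [-0.3,0.13,0],"delta_rot": [0,0,0],"grip": 0.1},
    {"linear": [-0.3,0.13,0],"delta_rot": [0,0,0],"grip": 0.1},
    {"linear": [-0.3,0.13,0],"delta_rot": [0,0,0],"grip": 0.1},
    {"linear": [-0.24,0.05,0],"delta_rot": [0,0,0],"grip": 0.1},
    {"linear": [0,0,0],"delta_rot": [0,0,0],"grip": 0.1}
  ]
}}

```text
time_s: 11.3
tcp_pos: [0.4826, -0.0383, 0.1655]
orientation: [-0.669, 0.743, -0.0, 0.0]
wrist_force: [0.5, -0.6, 0.7]
width: 0.547
gripper_force: 0.0
```

```bash
python3 look.py pics/c6.png
```

```text
t 11.3 rack mm [-57.1 198.2] z 165.5 tooly yaw-rack 90.2 F [ 0.5 -0.6  0.7] j6 -0.36 w 0.547 tilt [0. 0.]
[281 236   9  21 127]
marker side [29.1 47.7]
marker side [32.1 25.7]
marker top [308 169   8   6  39] [26.58556774 37.12525003] (array([ 0.55275711, -0.2100074 ,  0.05451644]), np.float64(0.0011009448190219496))
red tin rack [-56.2 118.8] [66.7 89.7 84.3] [231 222  39  20 461]
red tin rack [-55.9 119.8] [56.5 88.1 82.6] [274 183  19  26 316]
```

View pics/c6.png

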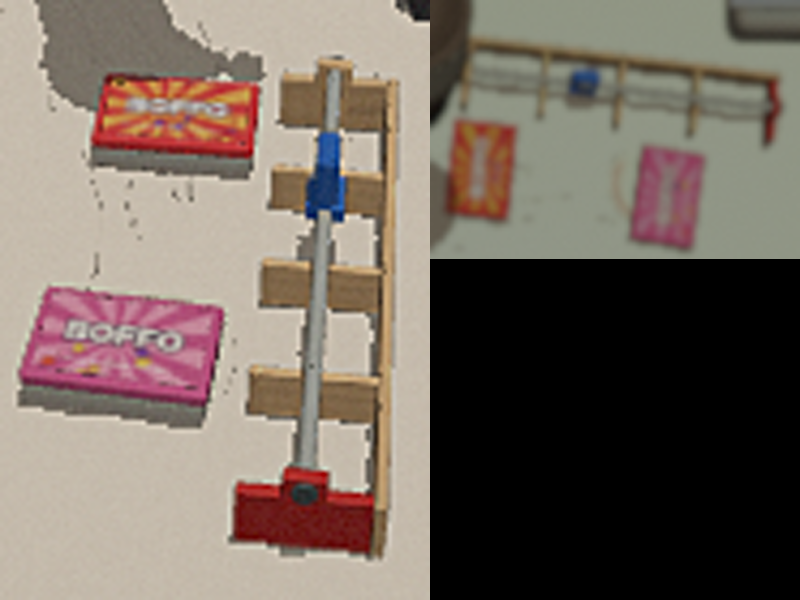

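The marker now stands at about y = 36–37 mm (side crop (325,178), top crop (584,83)), so it is centred over the third gap. The red tin sits at rack (-56, 120). I'll lower the spread fingers beside it and push it sideways toward the red end.

Call:
{"name": "servo_tool", "arguments": {
  "rows": [
    {"linear": [0,0,0.35],"delta_rot": [0,0,0],"grip": 0.1},
    {"linear": [0,0,0.35],"delta_rot": [0,0,0],"grip": 0.1},
    {"linear": [0,0,0.25],"delta_rot": [0,0,0],"grip": 0.1},
    {"linear": [0,0,0.1],"delta_rot": [0,0,0],"grip": 0.1},
    {"linear": [0,0,0],"delta_rot": [0,0,0],"grip": 0.1},
    {"linear": [0.1,0,0],"delta_rot": [0,0,0],"grip": 0.1},
    {"linear": [0.08,0,0],"delta_rot": [0,0,0],"grip": 0.1},
    {"linear": [0.06,0,0],"delta_rot": [0,0,0],"grip": 0.1},
    {"linear": [0.06,0,0],"delta_rot": [0,0,0],"grip": 0.1},
    {"linear": [0.06,0,0],"delta_rot": [0,0,0],"grip": 0.1},
    {"linear": [0.06,0,0],"delta_rot": [0,0,0],"grip": 0.1},
    {"linear": [0.06,0,0],"delta_rot": [0,0,0],"grip": 0.1},
    {"linear": [0.06,0,0],"delta_rot": [0,0,0],"grip": 0.1},
    {"linear": [0.06,0,0],"delta_rot": [0,0,0],"grip": 0.1},
    {"linear": [0.06,0,0],"delta_rot": [0,0,0],"grip": 0.1},
    {"linear": [0.06,0,0],"delta_rot": [0,0,0],"grip": 0.1},
    {"linear": [0.03,0,0],"delta_rot": [0,0,0],"grip": 0.1},
    {"linear": [0,0,0],"delta_rot": [0,0,0],"grip": 0.1}
  ]
}}

```text
time_s: 13.65
tcp_pos: [0.4705, -0.1517, 0.0076]
orientation: [-0.668, 0.744, 0.0, -0.0]
wrist_force: [-0.6, -0.3, 0.4]
width: 0.55
gripper_force: 0.0
```

```bash
python3 look.py pics/c7.png
```

```text
t 13.65 rack mm [-56.9  84.2] z 7.6 tooly yaw-rack 89.99 F [-0.6 -0.3  0.4] j6 -0.13 w 0.55 tilt [-0. -0.]
[281 236   9  21 128]
marker side [29.1 47.7]
marker side [32.  25.7]
attempt to get argmax of an empty sequence
red tin rack [-56.4  41.5] [65.4 89.8 84. ] [225 243  43  22 551]
red tin rack [-58.8  42.1] [54.7 82.9 83.5] [297 188  18  24 207]
```

View pics/c7.png

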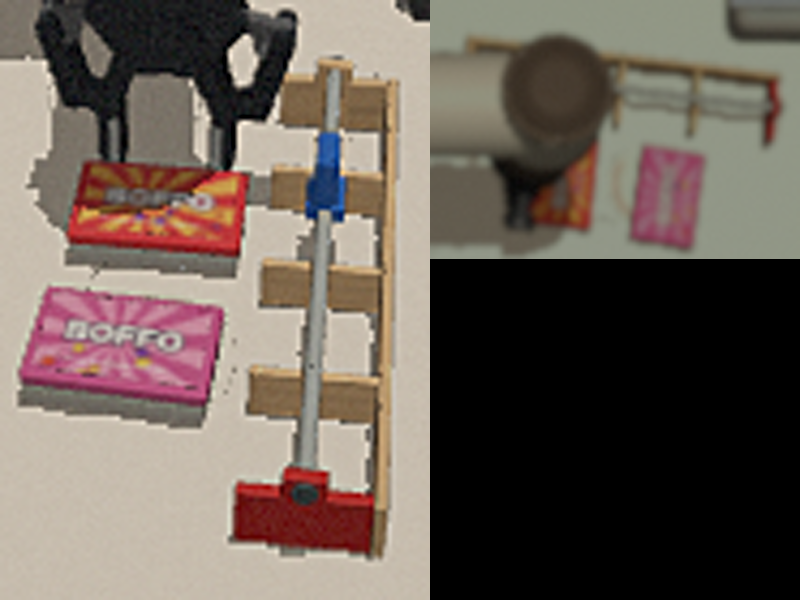

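The tin is parallel to the gap, at crop (160,205), and about 7 mm short of its line. I'll push the last bit, retreat, and swing round behind it.

Call:
{"name": "servo_tool", "arguments": {
  "rows": [
    {"linear": [0.03,0,0],"delta_rot": [0,0,0],"grip": 0.1},
    {"linear": [0.015,0,0],"delta_rot": [0,0,0],"grip": 0.1},
    {"linear": [0,0,0],"delta_rot": [0,0,0],"grip": 0.1},
    {"linear": [-0.15,0,0],"delta_rot": [0,0,0],"grip": 0.1},
    {"linear": [-0.05,0,-0.35],"delta_rot": [0,0,0],"grip": 0.1},
    {"linear": [0,0,-0.35],"delta_rot": [0,0,0],"grip": 0.1},
    {"linear": [0.15,0.2,0],"delta_rot": [0,0,0],"grip": -0.4},
    {"linear": [0.15,0.2,0],"delta_rot": [0,0,0],"grip": -0.4},
    {"linear": [0.17,0.22,0],"delta_rot": [0,0,0],"grip": -0.4},
    {"linear": [0,0,0],"delta_rot": [0,0,0.0555],"grip": -0.4},
    {"linear": [0,0,0],"delta_rot": [0,0,0.0555],"grip": -0.4},
    {"linear": [0,0,0],"delta_rot": [0,0,0.0555],"grip": -0.4},
    {"linear": [0,0,0],"delta_rot": [0,0,0.0555],"grip": -0.4},
    {"linear": [0,0,0],"delta_rot": [0,0,0.0555],"grip": -0.4},
    {"linear": [0,0,0],"delta_rot": [0,0,0.0555],"grip": -0.4},
    {"linear": [0,0,0],"delta_rot": [0,0,0.0555],"grip": -0.4},
    {"linear": [0,0,0],"delta_rot": [0,0,0.0555],"grip": -0.4},
    {"linear": [0,0,0],"delta_rot": [0,0,0.0555],"grip": -0.4},
    {"linear": [0,0,0],"delta_rot": [0,0,0],"grip": -0.4}
  ]
}}

```text
time_s: 16.12
tcp_pos: [0.373, -0.1882, 0.1127]
orientation: [0.052, 0.999, 0.0, -0.0]
wrist_force: [1.2, 0.2, 0.3]
width: 0.3
gripper_force: 0.0
```

```bash
python3 look.py pics/c8.png
```

```text
t 16.12 rack mm [-149.9   37.3] z 112.7 tooly yaw-rack 0.23 F [1.2 0.2 0.3] j6 -1.6 w 0.3 tilt [-0.  0.]
[281 236   9  21 127]
marker side [29.1 47.7]
marker side [32.1 25.7]
marker top [308 169   8   6  39] [26.58556774 37.12525003] (array([ 0.55275711, -0.2100074 ,  0.05451644]), np.float64(0.0011009448190219496))
red tin rack [-56.5  35.2] [65.1 89.4 83.9] [225 244  42  23 547]
red tin rack [-18.2  36.3] [52.4 12.8 81. ] [301 186  16   5  43]
```

View pics/c8.png

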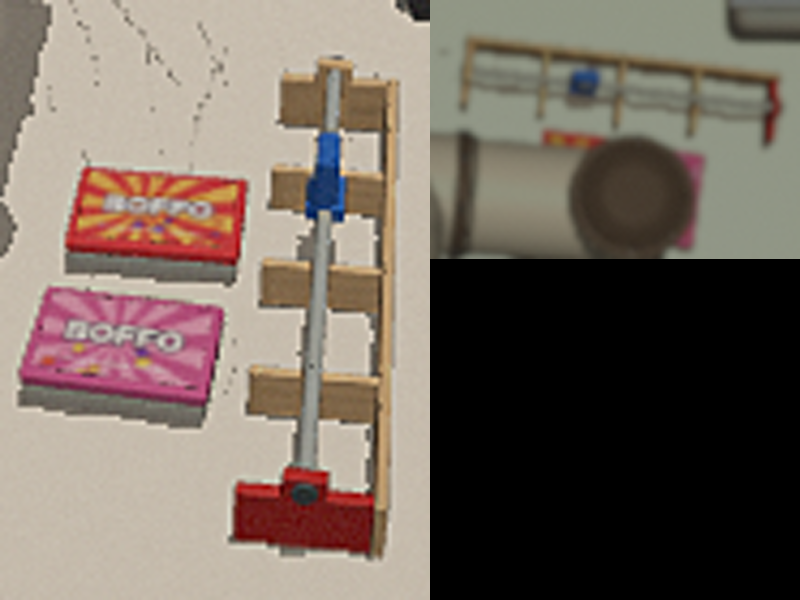

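The tin's lined up in front of the third gap (crop (155,225)) and parallel to it. I'll check the fit against the divider corners in the same side view.

```bash
python3 - <<'E'
from h import *
s=Cam("side")
P={"tin far-right top":((247,180),22),"tin far-left top":((85,167),22),"tin near-right bottom":((237,283),0),"tin near-left bottom":((67,270),0),
"D2 far top (2.5)":((263,259),28),"D2 near bottom(-2.5)":((262,303),0),"D3 near top(69.5)":((270,171),28),"D3 near bottom(69.5)":((273,206),0),"D3 far top(74.5)":((273,164),28),"D1 near bot(-74.5)":((250,411),0)}
for k,((u,v),z) in P.items(): print(k,np.round(1000*rk(s.plane([(u/4.3+210,v/(600/140)+205)],z/1000)[0]),1))
E
```

```text
tin far-right top [-11.1  66.4]
tin far-left top [-98.8  66.7]
tin near-right bottom [-11.2  11. ]
tin near-left bottom [-99.7  10.2]
D2 far top (2.5) [2.2 1. ]
D2 near bottom(-2.5) [ 2.7 -1.7]
D3 near top(69.5) [ 0.9 68.2]
D3 near bottom(69.5) [ 3.1 71.8]
D3 far top(74.5) [ 2. 74.]
D1 near bot(-74.5) [  2.4 -73.3]
```

Call:
{"name": "servo_tool", "arguments": {
  "rows": [
    {"linear": [0,0,0.35],"delta_rot": [0,0,0],"grip": -0.4},
    {"linear": [0,0,0.27],"delta_rot": [0,0,0],"grip": -0.4},
    {"linear": [0,0,0.09],"delta_rot": [0,0,0],"grip": -0.4},
    {"linear": [0,0,0],"delta_rot": [0,0,0],"grip": -0.4},
    {"linear": [-0.1,0,0],"delta_rot": [0,0,0],"grip": -0.4},
    {"linear": [-0.08,0,0],"delta_rot": [0,0,0],"grip": -0.4},
    {"linear": [-0.05,0,0],"delta_rot": [0,0,0],"grip": -0.4},
    {"linear": [-0.05,0,0],"delta_rot": [0,0,0],"grip": -0.4},
    {"linear": [-0.05,0,0],"delta_rot": [0,0,0],"grip": -0.4},
    {"linear": [-0.05,0,0],"delta_rot": [0,0,0],"grip": -0.4},
    {"linear": [-0.05,0,0],"delta_rot": [0,0,0],"grip": -0.4},
    {"linear": [-0.03,0,0],"delta_rot": [0,0,0],"grip": -0.4},
    {"linear": [0,0,0],"delta_rot": [0,0,0],"grip": -0.4}
  ]
}}

```text
time_s: 17.9
tcp_pos: [0.4424, -0.1956, 0.0062]
orientation: [0.053, 0.999, -0.0, 0.0]
wrist_force: [0.5, 0.2, 0.5]
width: 0.302
gripper_force: 0.0
```

```bash
python3 look.py pics/c9.png; python3 - <<'E'
from h import *
s=Cam("side");m,_,_=s.mask(RED,(215,205,300,290));c=s.contour(m)
# far edge of lid: topmost contour px per column
for u in range(c[:,0].min()+2,c[:,0].max()-1,6): print(u,np.round(1000*rk(s.plane([(u,c[c[:,0]==u,1].min())],.022)[0]),1),end=' ')
E
```

```text
t 17.9 rack mm [-80.1  37.5] z 6.2 tooly yaw-rack 0.12 F [0.5 0.2 0.5] j6 -1.6 w 0.302 tilt [ 0.001 -0.   ]
[281 236   9  21 128]
marker side [29.1 47.7]
marker side [32.  25.7]
marker top [308 169   7   4  21] [30.36153862 38.34549728] (array([ 0.55466346, -0.20932682,  0.05457069]), np.float64(0.005035395663583076))
red tin rack [-24.3  35.4] [65.9 89.3 85.1] [240 245  41  22 535]
red tin rack [-92.7 -76.9] [3.5 6.9 0.4] [338 212   3   2   5]
242 [-68.7  56.1] 248 [-55.9  64.6] 254 [-42.2  66.2] 260 [-28.1  64.4] 266 [-14.4  66. ] 272 [-0.7 67.6] 278 [13.  69.2]
```

The nose is in the gap with no sign of resistance (wrist force under 1 N), so I'll go on toward home.

Call:
{"name": "servo_tool", "arguments": {
  "rows": [
    {"linear": [-0.04,0,0],"delta_rot": [0,0,0],"grip": -0.4},
    {"linear": [-0.04,0,0],"delta_rot": [0,0,0],"grip": -0.4},
    {"linear": [-0.04,0,0],"delta_rot": [0,0,0],"grip": -0.4},
    {"linear": [-0.04,0,0],"delta_rot": [0,0,0],"grip": -0.4},
    {"linear": [-0.03,0,0],"delta_rot": [0,0,0],"grip": -0.4},
    {"linear": [-0.03,0,0],"delta_rot": [0,0,0],"grip": -0.4},
    {"linear": [-0.01,0,0],"delta_rot": [0,0,0],"grip": -0.4},
    {"linear": [0,0,0],"delta_rot": [0,0,0],"grip": -0.4}
  ]
}}

```text
time_s: 19.05
tcp_pos: [0.4765, -0.1992, 0.0063]
orientation: [0.053, 0.999, -0.0, 0.0]
wrist_force: [-0.2, 0.3, -0.4]
width: 0.297
gripper_force: 0.0
```

Call:
{"name": "servo_tool", "arguments": {
  "rows": [
    {"linear": [-0.01,0,0],"delta_rot": [0,0,0],"grip": -0.4},
    {"linear": [-0.01,0,0],"delta_rot": [0,0,0],"grip": -0.4},
    {"linear": [0,0,0],"delta_rot": [0,0,0],"grip": -0.4}
  ]
}}

```text
time_s: 19.42
tcp_pos: [0.4793, -0.1996, 0.0062]
orientation: [0.053, 0.999, -0.0, 0.0]
wrist_force: [-1.0, -0.4, 0.2]
width: 0.3
gripper_force: 0.0
```

```bash
python3 look.py pics/c9.png
```

```text
t 19.43 rack mm [-43.   37.5] z 6.2 tooly yaw-rack 0.12 F [-1.  -0.4  0.2] j6 -1.6 w 0.3 tilt [ 0.001 -0.   ]
[281 236   9  21 127]
marker side [29.1 47.7]
marker side [32.1 25.7]
attempt to get argmax of an empty sequence
red tin rack [-5.3 35.8] [58.2 62.   0.5] [256 247  27  20 324]
red tin rack [-92.7 -76.9] [3.5 6.9 0.4] [338 212   3   2   5]
```

Still no contact with the back wall; I'll continue in small steps.

Call:
{"name": "servo_tool", "arguments": {
  "rows": [
    {"linear": [-0.01,0,0],"delta_rot": [0,0,0],"grip": -0.4},
    {"linear": [-0.01,0,0],"delta_rot": [0,0,0],"grip": -0.4},
    {"linear": [0,0,0],"delta_rot": [0,0,0],"grip": -0.4}
  ]
}}

```text
time_s: 19.9
tcp_pos: [0.482, -0.1999, 0.0062]
orientation: [0.053, 0.999, 0.0, -0.0]
wrist_force: [-1.2, -0.1, 0.0]
width: 0.297
gripper_force: 0.3
```

Call:
{"name": "servo_tool", "arguments": {
  "rows": [
    {"linear": [-0.01,0,0],"delta_rot": [0,0,0],"grip": -0.4},
    {"linear": [-0.01,0,0],"delta_rot": [0,0,0],"grip": -0.4},
    {"linear": [0,0,0],"delta_rot": [0,0,0],"grip": -0.4}
  ]
}}

```text
time_s: 20.27
tcp_pos: [0.482, -0.1999, 0.0057]
orientation: [0.053, 0.999, 0.0, -0.003]
wrist_force: [-6.2, 1.3, 4.1]
width: 0.302
gripper_force: 3.0
```

Resistance began at TCP rack x ≈ -40, where the back wall should be. One more small press, then back off and look.

Call:
{"name": "servo_tool", "arguments": {
  "rows": [
    {"linear": [-0.01,0,0],"delta_rot": [0,0,0],"grip": -0.4},
    {"linear": [0,0,0],"delta_rot": [0,0,0],"grip": -0.4}
  ]
}}

```text
time_s: 20.52
tcp_pos: [0.482, -0.2, 0.0055]
orientation: [0.054, 0.999, 0.0, -0.005]
wrist_force: [-7.7, 2.1, 6.2]
width: 0.3
gripper_force: 4.1
```

Call:
{"name": "servo_tool", "arguments": {
  "rows": [
    {"linear": [0.06,0,0],"delta_rot": [0,0,0],"grip": -0.4},
    {"linear": [0.3,0,0],"delta_rot": [0,0,0],"grip": -0.4},
    {"linear": [0.3,0,-0.3],"delta_rot": [0,0,0],"grip": -0.4},
    {"linear": [0,0,-0.4],"delta_rot": [0,0,0],"grip": -0.4},
    {"linear": [0,0.3,-0.3],"delta_rot": [0,0,0],"grip": -0.4},
    {"linear": [0,0.4,0],"delta_rot": [0,0,0],"grip": -0.4},
    {"linear": [0,0.4,0],"delta_rot": [0,0,0],"grip": -0.4},
    {"linear": [0,0,0],"delta_rot": [0,0,0],"grip": -0.4}
  ]
}}

```text
time_s: 21.52
tcp_pos: [0.4079, -0.023, 0.1555]
orientation: [0.049, 0.999, 0.001, 0.002]
wrist_force: [0.1, 0.0, -0.9]
width: 0.3
gripper_force: 0.0
```

```bash
python3 look.py pics/c9.png
```

```text
t 21.52 rack mm [-133.   205.3] z 155.5 tooly yaw-rack 0.55 F [ 0.1  0.  -0.9] j6 -2.02 w 0.3 tilt [0.005 0.001]
[281 236   9  21 129]
marker side [29.1 47.7]
marker side [32.1 25.7]
marker top [308 169   8   6  34] [25.63507303 37.30834875] (array([ 0.55237546, -0.20975905,  0.05397846]), np.float64(0.0002786165586577373))
red tin rack [-4.7 35.9] [55.  62.   0.5] [257 247  26  20 304]
red tin rack [ 0.9 37.8] [60.7 59.9 81.7] [300 173  19  19 219]
```

View pics/c9.png

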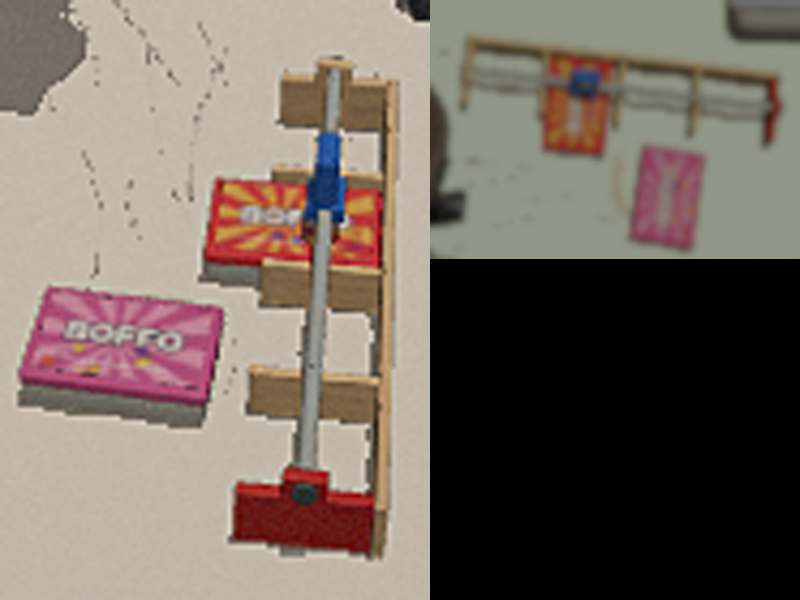

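The red tin is fully home against the back wall in the third gap (crop (295,220)). The marker is centred over it (325,178), and the pink tin hasn't moved (120,345). I'll hand the job in.

```bash
python3 -c "
from bench import robot
print(robot.finish_job())"
```

```text
the job is handed in; nothing more can be done
None
```

The blue marker stands over the middle of the third gap, within about 1 mm by the cameras. The red tin was pushed flat into that gap until it pressed on the back wall, the pink tin, candy bar and cup were never touched, and the job was handed in at about 21.5 s.

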